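Size a sliding-door roller in the taper gauge and file it

TASK

One spare roller for the acrylic door stands on the bamboo spoon rest and nobody knows its size: with its wheel flat on the plate of the roller gauge, slide it down the tapered slot until it wedges, pressing firmly but gently (about 5 N, and never more than 10 N), and see beside which colour band its centre stops. Then draw it out and stand it upright in the dish of that colour, let go and back away. Leave the rollers on the tray, the jars and the other things where they are.

Things in the scene. Friction and masses are not known exactly. Their poses are not given: they have to be found in the camera images.
- roller_a: Door roller standing on its wheel: white nylon wheel 10 mm thick, on it an upright steel axle bush 13 mm in diameter, 34 mm tall (top 44 mm above the underside); about 45 g. The wheel is nominally 22, 25 or 28 mm across, in truth up to 0.8 mm over or 0.3 mm under; which one is not told but gauged. One roller stands on the spoon rest, five on the tray; this changes. Origin: centre of the wheel's underside, z along the axle.
- roller_b: Door roller standing on its wheel: white nylon wheel 10 mm thick, on it an upright steel axle bush 13 mm in diameter, 34 mm tall (top 44 mm above the underside); about 45 g. The wheel is nominally 22, 25 or 28 mm across, in truth up to 0.8 mm over or 0.3 mm under; which one is not told but gauged. One roller stands on the spoon rest, five on the tray; this changes. Origin: centre of the wheel's underside, z along the axle.
- roller_c: Door roller standing on its wheel: white nylon wheel 10 mm thick, on it an upright steel axle bush 13 mm in diameter, 34 mm tall (top 44 mm above the underside); about 45 g. The wheel is nominally 22, 25 or 28 mm across, in truth up to 0.8 mm over or 0.3 mm under; which one is not told but gauged. One roller stands on the spoon rest, five on the tray; this changes. Origin: centre of the wheel's underside, z along the axle.
- roller_d: Door roller standing on its wheel: white nylon wheel 10 mm thick, on it an upright steel axle bush 13 mm in diameter, 34 mm tall (top 44 mm above the underside); about 45 g. The wheel is nominally 22, 25 or 28 mm across, in truth up to 0.8 mm over or 0.3 mm under; which one is not told but gauged. One roller stands on the spoon rest, five on the tray; this changes. Origin: centre of the wheel's underside, z along the axle.
- roller_e: Door roller standing on its wheel: white nylon wheel 10 mm thick, on it an upright steel axle bush 13 mm in diameter, 34 mm tall (top 44 mm above the underside); about 45 g. The wheel is nominally 22, 25 or 28 mm across, in truth up to 0.8 mm over or 0.3 mm under; which one is not told but gauged. One roller stands on the spoon rest, five on the tray; this changes. Origin: centre of the wheel's underside, z along the axle.
- roller_f: Door roller standing on its wheel: white nylon wheel 10 mm thick, on it an upright steel axle bush 13 mm in diameter, 34 mm tall (top 44 mm above the underside); about 45 g. The wheel is nominally 22, 25 or 28 mm across, in truth up to 0.8 mm over or 0.3 mm under; which one is not told but gauged. One roller stands on the spoon rest, five on the tray; this changes. Origin: centre of the wheel's underside, z along the axle.
- gauge: Roller gauge, fixed: bright alloy plate 160 x 104 mm (x, y), 6 mm thick, carrying two dark steel bars that form a tapered slot. Origin: centre of the plate's underside; x runs along the slot from the wide mouth (at x = -45 mm) to the narrow end, z up. 35 mm of bare plate lies before the mouth. The mouth faces roughly the robot, up to 30 degrees either way.
- jaws: The gauge's two steel bars, fixed (gauge's origin and axes): 110 x 22 mm each, 8 mm above the plate (top 14 mm above the counter). The slot is 36 mm wide at the mouth and narrows 0.2 mm per mm to 14 mm. A wheel stops where the gap equals its diameter: nominal 28 in the red band, 25 yellow, 22 blue. It yields a few mm under 10 N; a wedged wheel stays stuck until drawn back.
- slot_mouth (a point): Middle of the slot's mouth, on the plate's upper face (6 mm above the counter); axes as the gauge.
- band_red (a point): Slot centre line at the middle of the red band, on the plate's upper face, 39.5 mm from the mouth. The three bands are painted across the tops of both bars, each 15 mm long, next to one another. A band is read at the wheel's centre.
- band_yellow (a point): The same for the yellow band, 54.5 mm from the mouth.
- band_blue (a point): The same for the blue band, 69.5 mm from the mouth.
- dish_red: Shallow square red plastic dish, fixed, 90 x 90 mm outside, 82 mm inside, walls 13 mm high, inner floor 4 mm above the counter. Origin: centre of its underside.
- dish_yellow: The same in yellow.
- dish_blue: The same in blue. The three dishes change places.
- spoon_rest: Bamboo spoon rest, fixed, 190 x 88 mm (x, y), its top 10 mm above the counter with a raised lip of 4 mm along two sides and the far end. Origin: centre of its underside. The roller to be sized stands on it, some 4 cm from its middle.
- tray: Brown wooden tray, fixed, 100 x 160 mm (x, y), top 10 mm above the counter; the five rollers not to be touched stand on it. Origin: centre of its underside.
- jar_left: Amber glass jar with red plastic lid, 64 mm across, 105 mm tall; a bystander. Origin: centre of its underside.
- jar_right: The second such jar; a bystander.
- tea_strainer: Stainless tea strainer, bowl 68 mm across, 26 mm high, with a wire handle; a bystander.
- screwdriver: Screwdriver lying on the counter; a bystander.
- mug: Blue mug, 80 mm across, 95 mm tall; a bystander.
- spoon: Wooden spoon lying on the counter; a bystander.
Mind the look-alikes: they are no part of the job. What is shaped like the spoon_rest but green is not meant.

How it is judged:
By the outcome, as a careful person would: the job done as asked, in the order asked, and still so for the second after the job is handed in, with the robot touching nothing.
It also fails if it takes over 54 s, if anything falls off the work surface, if the arm or the gripper's body presses on something with over 40 N, if the wrist force passes 120 N, or if a joint passes its speed limit or range.

ROBOT

A 6-joint arm with a two-finger parallel gripper is mounted at the origin on the work surface. World frame = base frame: x ahead of the robot, y to its left, z up, the work surface at z = 0. Lengths are in m, angles in degrees, forces in N, time in s.
With the tool pointing down it reaches from about 0.35 to 0.875 m from the base axis. Payload 4.2 kg.
Tool frame: the origin (TCP) lies at the very end of the fingers, on their centre line; the grasp point (between the pads) lies 19 mm behind it; z points along the fingers, y is the line along which they close (so a half turn about z gives the same grasp; the last joint's range is limited). The gripper opens to 87 mm and grips with 3 to 60 N. Pads are 19 mm wide; open, the fingers measure 117 mm over their backs; the gripper's body (75 mm by 190 mm) begins 51 mm behind the grasp point.
Start: joints at [-59.095, 22.042, 0.453, 0, -68.411, -14.817], TCP at [0.173, -0.6, 0.223] pointing down, gripper open.
Joint ranges: [-179.83, 179.83], [-69.29, 118.12], [-61.27, 80.66], [-181.25, 117.63], [-171.15, -9.14], [-177.46, 177.46]. Speed limits (degrees/s): [159.86, 159.86, 180, 180, 180, 180].

INTERFACE

Orientations are given as a 3x3 rotation matrix whose columns are the frame's x, y, z axes.
In Python, from station import sense, cams, r gives the robot as it stands. The module is installed in compiled form; this text tells all that it offers.
- The arm moves only by the tool step_arm, never from a script. Its argument "targets" is text: rows parted by semicolons, each of 4 numbers parted by spaces: the shift along the tool's x, y, z in cm, then the turn about the tool's z in degrees. In form: x y z turn; .... A call has 1 to 12 rows; each row shifts and turns the commanded pose from where the row before left it, along the tool's axes as they then stand; what a row does not reach is not made up. A row lasts 1/12 s, in which the tool goes at most 41.7 mm and 7.16 degrees, less where a joint would pass 70% of its speed; a pose out of reach is approached as far as the arm can. A call with a gripper value outside its range is refused whole. "claw" is the finger opening in cm, from 0 to 8.7, set as the call begins (left out, the last holds). The fingers move at their own pace and stop on an object; the grip force is fixed at half the most. Time passes only in rows, so rows that do not move let the fingers close. It gives the time, the measured TCP pose, the force, the opening and the grip force at its end, in the units of the state.
- sense(): the state, without advancing time (a new reading comes with each control period).
- cams.capture(name): name is "scene" or "side" or "wrist"; returns a dict with "frame" (480x640x3 uint8, blue, green, red), "vertical_fov" (degrees; the focal length in pixels is half the picture's height over the tangent of half this angle, whatever the lens; pixels are square), "cx", "cy" (the principal point, pixels), "dist_coeffs" ([k1, k2, p1, p2, k3] as OpenCV has them; the pictures are not rectified), "eye" and "rotation" of the camera in the world; the wrist camera has in their place "tool_from_camera" (4x4, takes a point from camera to tool coordinates, whose origin is the TCP and whose axes are the flange's). Camera axes: x right, y down, z forward; pixel columns grow to the right and rows downward; lengths in m; the calibration is good to about 2 mm. A picture is of the moment at which its call begins: read the wrist's pose just before it. There is no depth.
- r.finish_job(): hands the job in; it is judged then, once.
The state is a dict: "time_s": time; "joints": joint angles; "joint_velocities": joint speeds; "effort": joint torques, N m; "tcp_pos": TCP position; "ee_rot": TCP orientation; "wrist_force": force on the tool from outside, world axes, zero at the start; "moment": the same for the moment, N m; "gripper_width": opening from 0.0 (shut) to 1.0 (fully open); "gripper_force": force on a finger pad.
Only numpy, scipy, OpenCV 4.12 (cv2) and the standard library are available. Lean on these libraries where they do the work, as an engineer would, in place of code of your own. Each camera call takes 0.05 s, during which the arm holds its last target. There are 200 camera calls.

## Working session

There is one attempt and no reset: what is moved stays moved. The work goes in short steps, Python scripts to look and compute and a tool call to move; the robot and the scene stay as the last step left them, time stands still between calls to the robot, and variables do not carry over. Pictures are saved under pics/ and viewed, at most 13 in all, crops included, and the job is handed in when it is done.

Besides the shell and the picture viewer there is one more tool, called after "Emit:" as name(argument=value, ...), one argument or row to a line, values as JSON. step_arm: Moves the arm, as the interface text tells. Its arguments: {"type":"object","properties":{"targets":{"type":"string"},"claw":{"type":"number"}},"required":["targets"]}

```bash
mkdir -p pics
cat > h.py <<'E'
import numpy as np, cv2
from station import sense, cams, r
def cap(name,fn=None):
    s=sense(); c=cams.capture(name)
    f=240/np.tan(np.radians(c["vertical_fov"])/2)
    K=np.array([[f,0,c["cx"]],[0,f,c["cy"]],[0,0,1]])
    if name=="wrist":
        T=np.array(c["tool_from_camera"]); R0=np.array(s["ee_rot"]); 
        R=R0@T[:3,:3]; e=np.array(s["tcp_pos"])+R0@T[:3,3]
    else: R=np.array(c["rotation"]); e=np.array(c["eye"])
    d=dict(K=K,D=np.array(c["dist_coeffs"],float),R=R,e=e,im=c["frame"])
    np.savez(f"{fn or name}.npz",**d)
    if fn: cv2.imwrite(f"pics/{fn}.png",c["frame"])
    return d
def load(fn): return np.load(fn+".npz")
def pt(d,uv,z):
    u=cv2.undistortPoints(np.array([[uv]],float),d["K"],d["D"])[0,0]
    v=d["R"]@np.array([u[0],u[1],1]); return d["e"]+v*(z-d["e"][2])/v[2]
def px(d,P):
    R=d["R"]; rv=cv2.Rodrigues(R.T)[0]; return cv2.projectPoints(np.array([P],float),rv,-R.T@d["e"],d["K"],d["D"])[0][0,0]
E
python3 - <<'E'
from h import *
print(sense())
a=cap("scene","scene0");b=cap("side","side0")
print(a["e"],a["R"],b["e"])
E
```

```text
{'time_s': 0.0, 'joints': array([-5.90946383e+01,  2.20892638e+01,  3.81274228e-01, -2.90342066e-02,
       -6.84115107e+01, -1.48153164e+01]), 'joint_velocities': array([ 0.04656253,  0.01043419,  0.00159817, -0.10160448,  0.01164264,
        0.09755133]), 'effort': array([ 5.20945869e-04, -3.90673649e+01,  1.87403494e+01,  4.21956897e+00,
        1.08963187e-02, -2.04888597e-04]), 'tcp_pos': array([ 0.17305958, -0.59994292,  0.22148547]), 'ee_rot': array([[-9.60879088e-01, -2.76967386e-01, -6.66930651e-04],
       [-2.76968178e-01,  9.60876944e-01,  2.03151999e-03],
       [ 7.81735044e-05,  2.13676364e-03, -9.99997714e-01]]), 'wrist_force': array([-0.33750172, -0.04020666,  0.13519095]), 'moment': array([-0.02340664, -0.02041022, -0.00994608]), 'gripper_force': 0.0, 'gripper_width': 0.9988797091861227}
[1.6234059  0.16965425 0.86384778] [[-0.1944976   0.57550082 -0.79433588]
 [ 0.9807522   0.12829401 -0.14719295]
 [ 0.01719887 -0.80767534 -0.58937657]] [0.0810175  1.25793497 1.206957  ]
```

View pics/scene0.png

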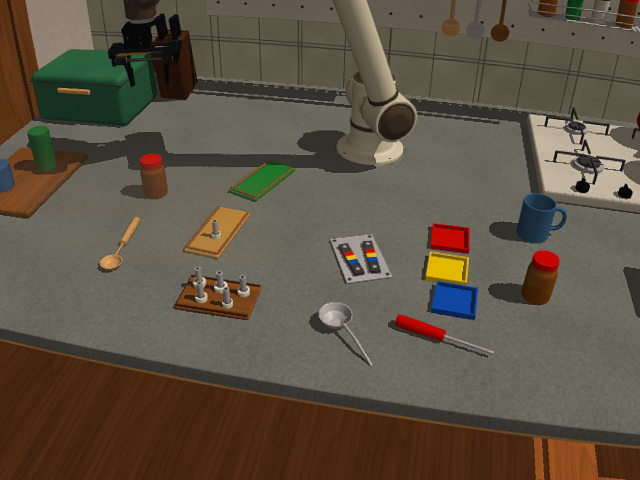

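View pics/side0.png

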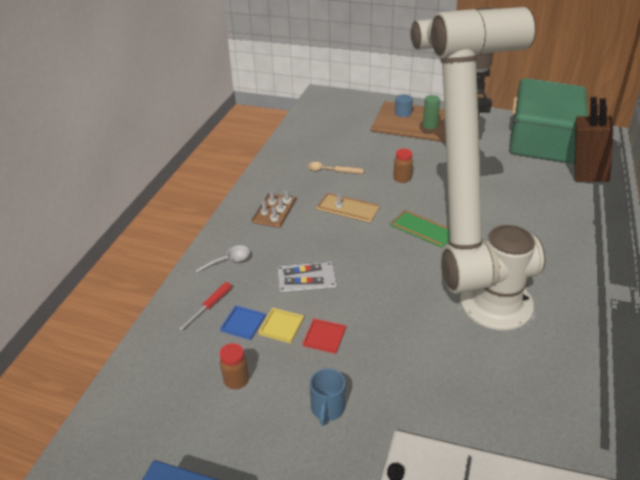

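Scene: bamboo rest at (218,231) with one roller, base (216,237). The look-alikes are the green rest at (263,180), which is empty, and the tray at (218,296) with five rollers. The roller on the bamboo-coloured rest fits the description. The gauge is at (360,258); the dishes are red (450,238), yellow (447,268) and blue (455,300). I'll confirm with an enlarged crop.

Run:
```python
from h import *
a=load("scene0"); im=a["im"]
A=cv2.resize(im[195:265,180:255],None,fx=5,fy=5,interpolation=cv2.INTER_CUBIC)
B=cv2.resize(im[225:295,320:400],None,fx=5,fy=5,interpolation=cv2.INTER_CUBIC)
cv2.imwrite("pics/crop0.png",np.hstack([A,B]))
for n,uv,z in [("roller",(215.5,236.5),.01),("rtop",(215.5,221),.054),("gauge",(360,258),.006),("R",(450,238),.01),("Y",(447,268),.01),("B",(455,300),.01),("rest",(218,231),.01)]:
    print(n,pt(a,uv,z).round(4))
b=load("side0")
for n,uv,z in [("roller",(340,206),.01),("gauge",(307,277),.006),("R",(325,336),.01),("Y",(282,325),.01),("B",(243,322),.01)]:
    print(n,pt(b,uv,z).round(4))
print(cams.capture("wrist")["tool_from_camera"])
```

```text
roller [ 0.5374 -0.2937  0.01  ]
rtop [ 0.5358 -0.2901  0.054 ]
gauge [0.5392 0.0508 0.006 ]
R [0.4225 0.2502 0.01  ]
Y [0.5384 0.2472 0.01  ]
B [0.6423 0.268  0.01  ]
rest [ 0.5151 -0.2952  0.01  ]
roller [ 0.5293 -0.2921  0.01  ]
gauge [0.5264 0.0541 0.006 ]
R [0.4101 0.2552 0.01  ]
Y [0.5293 0.2513 0.01  ]
B [0.6319 0.2712 0.01  ]
[[ 1.63223138e-04 -9.69277833e-01 -2.45968402e-01  6.68656665e-02]
 [ 9.99999975e-01  1.96338388e-04 -1.10108915e-04  7.51707949e-04]
 [ 1.55019170e-04 -2.45968378e-01  9.69277841e-01 -1.61932114e-01]
 [ 0.00000000e+00  0.00000000e+00  0.00000000e+00  1.00000000e+00]]
```

View pics/crop0.png

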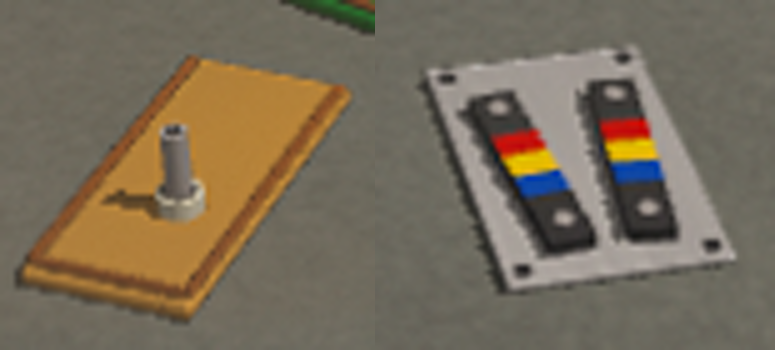

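The crop confirms a single roller, on the bamboo-coloured rest. The gauge's red band is nearest the mouth, and the mouth faces the robot.

Run:
```python
from h import *
a=load("scene0")
c=[pt(a,uv,.006) for uv in [(330.6,239.4),(371.4,234.4),(392,277),(346.4,283)]]
print(np.round(c,4)); d=(c[3]+c[2]-c[0]-c[1])/2; print(np.degrees(np.arctan2(d[1],d[0])),np.linalg.norm(d), np.mean(c,0))
print(pt(a,(155,195),0), pt(a,(218,296),.01))
```

```text
[[ 0.4843 -0.0275  0.006 ]
 [ 0.4435  0.0639  0.006 ]
 [ 0.5905  0.1293  0.006 ]
 [ 0.6314  0.0352  0.006 ]]
23.5250585159028 0.16038290259097873 [0.53740998 0.05023287 0.006     ]
[ 0.38392643 -0.51955088  0.        ] [ 0.73517617 -0.21867923  0.01      ]
```

Emit:
step_arm(
  targets="-3.59 1.63 0.5 0;-3.59 1.63 0.5 0;-3.59 1.63 0.5 0;-3.59 1.63 0.5 0;-3.59 1.63 0.5 0;-3.59 1.63 0.5 0;-3.59 1.63 0.5 0;-3.59 1.63 0.5 0;-3.59 1.63 0.5 0;-3.59 1.63 0.5 0;-3.59 1.63 0.5 0;-3.59 1.63 0.5 0",
  claw=5,
)

```text
time_s: 1.15
tcp_pos: [0.534, -0.2915, 0.1621]
ee_rot: [[-0.961, -0.277, -0.0], [-0.277, 0.961, 0.0], [0.0, 0.0, -1.0]]
wrist_force: [0.3, -1.3, -0.1]
gripper_width: 0.573
gripper_force: 0.0
```

Run:
```python
from h import *
w=cap("wrist","w1"); print(sense()["tcp_pos"], px(w,[.535,-.293,.01]),px(w,[.535,-.293,.054]))
```

```text
[ 0.53891102 -0.28790248  0.16075909] [312.55603894 231.50460322] [312.09362877 244.83748525]
```

View pics/w1.png

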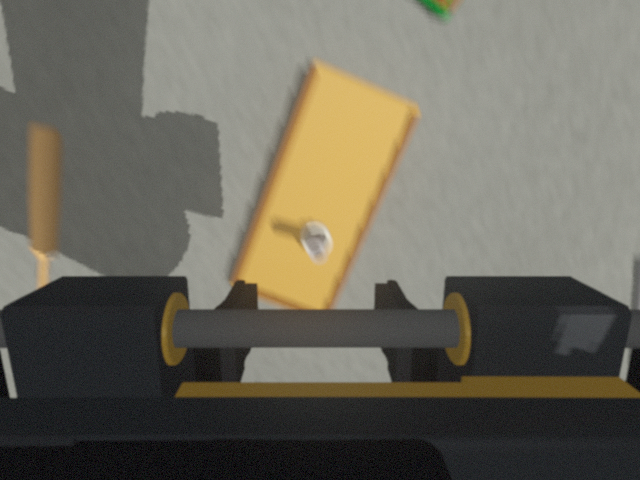

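Run:
```python
from h import *
w=load("w1")
im=cv2.resize(w["im"][190:290,260:380],None,fx=5,fy=5,interpolation=cv2.INTER_CUBIC);cv2.imwrite("pics/c1.png",im)
w2=cap("wrist","w2");print(sense()["tcp_pos"])
g=cv2.cvtColor(w2["im"],cv2.COLOR_BGR2HSV)
m=((g[...,1]<70)&(g[...,2]>120)).astype(np.uint8);m[:, :285]=0;m[:,345:]=0;m[:210]=0;m[275:]=0
n,l,st,ce=cv2.connectedComponentsWithStats(m);print(st[1:],ce[1:])
for uv in [(315,236),(315,240)]: print(pt(w,uv,.02))
print(pt(w,(319,252),.054), px(w,sense()["tcp_pos"]))
```

```text
[ 0.53626516 -0.28958314  0.16092815]
[[297 212  30  35 746]
 [339 261   6  14  50]] [[311.45844504 228.39946381]
 [342.28       269.46      ]]
[ 0.5358166  -0.29071937  0.02      ]
[ 0.53887765 -0.28983666  0.02      ]
[ 0.53860273 -0.28697179  0.054     ] [316.77246325 309.02303184]
```

View pics/c1.png

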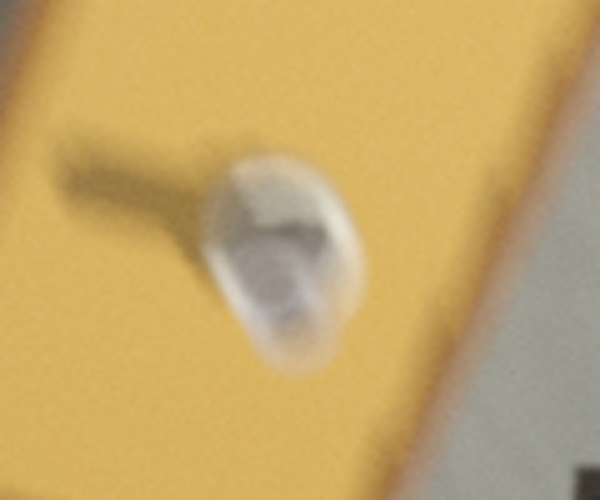

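Run:
```python
from h import *
w3=cap("wrist","w3");s=sense();p=s["tcp_pos"];print(p,s["joint_velocities"].round(2))
im=cv2.resize(w3["im"][190:280,260:360],None,fx=6,fy=6,interpolation=cv2.INTER_CUBIC)
P=pt(w3,(311,226),.02)
for d,z,rr in [(0,.02,.0125),(0,.054,.0065),(0,.01,.0125)]:
    q=np.array([(px(w3,[P[0]+rr*np.cos(t),P[1]+rr*np.sin(t),z])-[259.5,189.5])*6 for t in np.linspace(0,6.28,30)])
    cv2.polylines(im,[q.astype(np.int32)],True,(0,0,255) if z!=.01 else (0,255,0),1)
cv2.imwrite("pics/c2.png",im);print(P)
```

```text
[ 0.53447409 -0.29093823  0.161327  ] [-2.88 -1.44 -1.24  0.31 -0.52  0.57]
[ 0.5310577  -0.29394947  0.02      ]
```

View pics/c2.png

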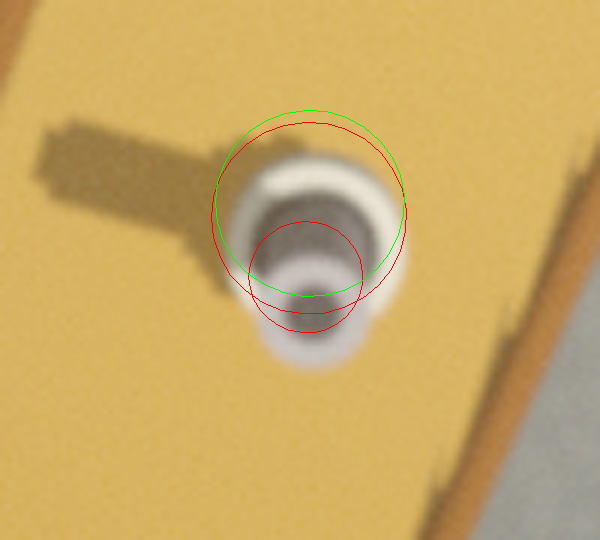

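Run:
```python
from h import *
w=load("w3"); print(pt(w,(312.2,229.5),.02),pt(w,(311.8,241.7),.054))
s=sense();p=s["tcp_pos"];print(p)
R=s["ee_rot"];T=np.array([*pt(w,(312,229.5),.02)[:2],.024]);print((R.T@(T-np.array([.5329,-.2927,.1615])))*100)
```

```text
[ 0.53342814 -0.29229684  0.02      ] [ 0.53483662 -0.29190348  0.054     ]
[ 0.53447409 -0.29093823  0.161327  ]
[-8.13849373e-02 -6.51409617e-03  1.37499002e+01]
```

The wheel top is at about (311.5,229) in w3, putting the roller at (0.534, -0.292). The bush top agrees within 1.5 mm. Descending.

Emit:
step_arm(
  targets="-0.1 0 3 0;0 0 3 0;0 0 3 0;0 0 2 0;0 0 1.3 0;0 0 0.8 0;0 0 0.5 0;0 0 0 0;0 0 0 0;0 0 0 0",
)

```text
time_s: 2.13
tcp_pos: [0.5346, -0.2933, 0.0278]
ee_rot: [[-0.961, -0.277, 0.002], [-0.277, 0.961, -0.001], [-0.002, -0.001, -1.0]]
wrist_force: [0.3, -0.5, 1.0]
gripper_width: 0.573
gripper_force: 0.0
```

Emit:
step_arm(
  targets="0 0 0 0;0 0 0 0;0 0 0 0;0 0 0 0;0 0 0 0;0 0 0 0;0 0 0 0;0 0 0 0",
  claw=0.6,
)

```text
time_s: 2.8
tcp_pos: [0.5339, -0.2929, 0.0265]
ee_rot: [[-0.961, -0.277, -0.0], [-0.277, 0.961, 0.0], [0.0, 0.0, -1.0]]
wrist_force: [0.9, -0.6, 0.6]
gripper_width: 0.143
gripper_force: 30.0
```

Emit:
step_arm(
  targets="0 0 -1.5 0;0 0 -3 0;0 0 -3 0;0 0 -2.5 0;0 0 -1.5 0;0 0 -1.5 0;-0.78 1.69 0 0;-1.56 3.38 0 0;-1.56 3.38 0 0;-1.56 3.38 0 0;-1.56 3.38 0 0;-1.56 3.38 0 0",
)

```text
time_s: 3.8
tcp_pos: [0.5646, -0.0888, 0.1565]
ee_rot: [[-0.961, -0.277, -0.0], [-0.277, 0.961, 0.0], [0.0, 0.0, -1.0]]
wrist_force: [0.8, -0.7, -0.5]
gripper_width: 0.138
gripper_force: 30.0
```

Emit:
step_arm(
  targets="-1.56 3.38 0 0;-1.56 3.38 0 0;-1.56 3.38 0 0;-1.56 3.38 0 0;-0.78 1.69 0 0;0 0 0 -3.7;0 0 0 -3.7;0 0 0 0;0 0 0 0;0 0 0 0;0 0 0 0;0 0 0 0",
)

```text
time_s: 4.8
tcp_pos: [0.5901, 0.0747, 0.1566]
ee_rot: [[-0.918, -0.397, -0.0], [-0.397, 0.918, 0.0], [0.0, 0.0, -1.0]]
wrist_force: [0.5, -0.7, 0.4]
gripper_width: 0.141
gripper_force: 30.0
```

Run:
```python
from h import *
w=cap("wrist","w4"); s=sense(); print(s["tcp_pos"],s["ee_rot"][:2,0],s["gripper_width"],s["wrist_force"])
```

```text
[0.59012239 0.07474208 0.15659829] [-0.91756512 -0.39758551] 0.14251737285294686 [-0.4595775  -0.13804626 -0.93590741]
```

View pics/w4.png

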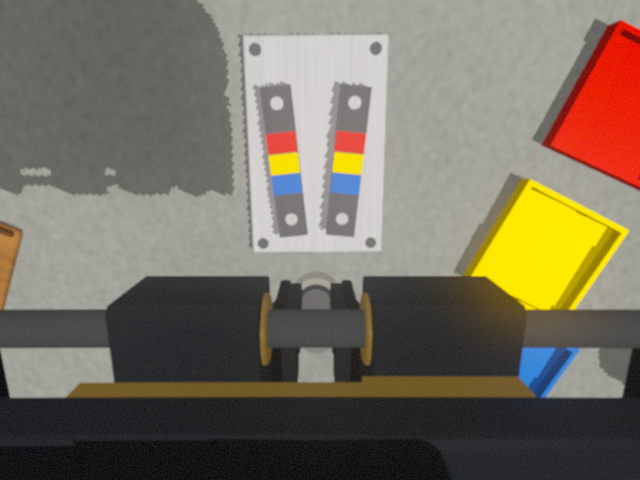

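Run:
```python
from h import *
w=load("w4"); h=cv2.cvtColor(w["im"],cv2.COLOR_BGR2HSV); M=[];roi=np.zeros((480,640),bool);roi[120:205,255:375]=1
H,S,V=[h[...,i].astype(int) for i in range(3)]
ms={'r':((H<10)|(H>170)),'y':(H>20)&(H<35),'b':(H>100)&(H<130)}
mid=[]
for k,m in ms.items():
    m=(m&(S>130)&(V>80)&roi).astype(np.uint8)
    n,l,st,ce=cv2.connectedComponentsWithStats(m); i=np.argsort(-st[1:,4])[:2]+1
    P=[pt(w,ce[j],.014) for j in sorted(i,key=lambda j:ce[j][0])]
    mid.append((P[0]+P[1])/2); d=P[1]-P[0]; print(k,st[i,4],mid[-1].round(4),np.linalg.norm(d).round(4),np.degrees(np.arctan2(-d[0],d[1])).round(2))
mid=np.array(mid);d=mid[2]-mid[0];a=np.arctan2(d[1],d[0]);print("yaw mids",np.degrees(a),np.linalg.norm(d))
c=[pt(w,uv,.006) for uv in [(243,35),(388,35),(381,251),(254,252)]]
d=(c[3]+c[2]-c[0]-c[1])/2; print("plate yaw",np.degrees(np.arctan2(d[1],d[0])),np.linalg.norm(d),np.linalg.norm(c[1]-c[0]),np.mean(c,0))
s=sense(); p=s["tcp_pos"]; R=s["ee_rot"]
print("tool yaw",np.degrees(np.arctan2(-R[1,0],-R[0,0])))
q=p+R@np.array([0,0,.0065]); print("wheel top centre px",px(w,q),"robot side edge",px(w,q+R@[.011,0,0]), px(w,q+R@[0,.011,0]),px(w,q-R@[0,.011,0]))
cv2.imwrite("pics/c4.png",cv2.resize(w["im"][255:360,265:370],None,fx=5,fy=5,interpolation=cv2.INTER_CUBIC))
```

```text
r [581 574] [0.5272 0.048  0.014 ] 0.05 23.94
y [584 578] [0.5408 0.054  0.014 ] 0.0471 23.97
b [481 475] [0.5549 0.0603 0.014 ] 0.0441 23.96
yaw mids 24.01087475949606 0.030400695844767404
plate yaw 23.99550395282499 0.15813399446114454 0.10231411602394384 [0.53238116 0.05121461 0.006     ]
tool yaw 23.427323910105077
wheel top centre px [314.06109067 298.61832871] robot side edge [314.03560945 275.183461  ] [338.68304314 298.62071907] [289.43955722 298.6197956 ]
```

View pics/c4.png

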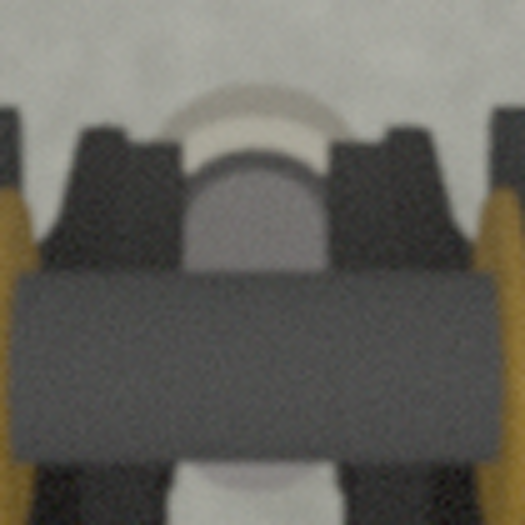

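Wheel in hand at (316,277): it sits about 0.9 mm to +tool y of where the calibration predicts, so I shift the gauge centre line to match. Gauge centre (0.5326, 0.0494), yaw 24.0°.

Emit:
step_arm(
  targets="0 0 0 -0.6;2 0 0 0;3.5 0 0 0;3.5 0 0 0;2.6 0 1 0;1 0 3 0;0 0 3 0;0 0 3 0;0 0 1.8 0;0 0 1 0;0 0 0 0;0 0 0 0",
)

```text
time_s: 5.85
tcp_pos: [0.4752, 0.0236, 0.0285]
ee_rot: [[-0.913, -0.408, -0.001], [-0.408, 0.913, -0.0], [0.001, -0.0, -1.0]]
wrist_force: [-0.4, -0.2, -0.9]
gripper_width: 0.138
gripper_force: 30.0
```

Emit:
step_arm(
  targets="0 0 0 0;0 0 0 0;0 0 0 0;0 0 0 0",
)

```text
time_s: 6.18
tcp_pos: [0.4756, 0.0239, 0.0293]
ee_rot: [[-0.913, -0.408, 0.002], [-0.408, 0.913, 0.001], [-0.002, -0.0, -1.0]]
wrist_force: [0.4, 0.1, 0.2]
gripper_width: 0.138
gripper_force: 30.0
```

Emit:
step_arm(
  targets="0 0 0.3 0;0 0 0.2 0;0 0 0 0;0 0 0 0;0 0 0 0",
)

```text
time_s: 6.6
tcp_pos: [0.4751, 0.0237, 0.0235]
ee_rot: [[-0.913, -0.408, -0.0], [-0.408, 0.913, -0.0], [0.0, -0.0, -1.0]]
wrist_force: [0.3, 0.6, -1.2]
gripper_width: 0.143
gripper_force: 30.0
```

Emit:
step_arm(
  targets="0 0 0.1 0;0 0 0 0;0 0 0 0",
)

```text
time_s: 6.85
tcp_pos: [0.4751, 0.0237, 0.0225]
ee_rot: [[-0.913, -0.408, -0.0], [-0.408, 0.913, -0.0], [0.0, 0.0, -1.0]]
wrist_force: [0.4, -0.7, -1.1]
gripper_width: 0.142
gripper_force: 30.0
```

Emit:
step_arm(
  targets="0 0 0.05 0;0 0 0 0;0 0 0 0",
)

```text
time_s: 7.1
tcp_pos: [0.4751, 0.0237, 0.0225]
ee_rot: [[-0.913, -0.408, 0.0], [-0.408, 0.913, -0.0], [-0.0, -0.0, -1.0]]
wrist_force: [-1.4, 0.3, 6.1]
gripper_width: 0.138
gripper_force: 30.0
```

Emit:
step_arm(
  targets="0 0 0.05 0;0 0 0 0;0 0 0 0",
)

```text
time_s: 7.35
tcp_pos: [0.4752, 0.0237, 0.0224]
ee_rot: [[-0.913, -0.409, 0.0], [-0.409, 0.913, -0.0], [-0.0, -0.0, -1.0]]
wrist_force: [-2.1, 0.2, 9.7]
gripper_width: 0.139
gripper_force: 30.0
```

Emit:
step_arm(
  targets="0 0 -0.08 0;-0.5 0 0 0;-0.7 0 0 0;-0.7 0 0 0;-0.7 0 0 0;-0.4 0 0 0;0 0 0 0;0 0 0 0",
)

```text
time_s: 8.02
tcp_pos: [0.5025, 0.0357, 0.0224]
ee_rot: [[-0.913, -0.408, -0.001], [-0.408, 0.913, -0.001], [0.001, -0.0, -1.0]]
wrist_force: [-1.5, -1.4, 5.2]
gripper_width: 0.141
gripper_force: 30.0
```

Emit:
step_arm(
  targets="-0.4 0 -0.03 0;-0.5 0 0 0;-0.5 0 0 0;-0.4 0 0 0;0 0 0 0;0 0 0 0",
)

```text
time_s: 8.52
tcp_pos: [0.5197, 0.0437, 0.0224]
ee_rot: [[-0.913, -0.408, 0.001], [-0.408, 0.913, 0.0], [-0.001, 0.0, -1.0]]
wrist_force: [-0.1, -0.2, 0.0]
gripper_width: 0.141
gripper_force: 30.0
```

Emit:
step_arm(
  targets="-0.2 0 0 0;-0.2 0 0 0;0 0 0 0;0 0 0 0",
)

```text
time_s: 8.85
tcp_pos: [0.5227, 0.045, 0.0226]
ee_rot: [[-0.913, -0.408, 0.0], [-0.408, 0.913, 0.0], [-0.0, 0.0, -1.0]]
wrist_force: [1.0, 1.0, -0.8]
gripper_width: 0.142
gripper_force: 30.0
```

Emit:
step_arm(
  targets="-0.2 0 0 0;-0.1 0 0 0;0 0 0 0;0 0 0 0",
)

```text
time_s: 9.18
tcp_pos: [0.5254, 0.0462, 0.0226]
ee_rot: [[-0.913, -0.408, 0.0], [-0.408, 0.913, 0.0], [-0.0, 0.0, -1.0]]
wrist_force: [0.2, 0.3, -0.8]
gripper_width: 0.138
gripper_force: 30.0
```

Emit:
step_arm(
  targets="-0.2 0 0.03 0;-0.1 0 0 0;0 0 0 0;0 0 0 0",
)

```text
time_s: 9.52
tcp_pos: [0.5284, 0.0474, 0.0224]
ee_rot: [[-0.913, -0.408, 0.001], [-0.408, 0.913, 0.0], [-0.001, -0.0, -1.0]]
wrist_force: [-0.9, -0.4, -0.3]
gripper_width: 0.135
gripper_force: 30.0
```

Emit:
step_arm(
  targets="-0.2 0 0 0;-0.1 0 0 0;0 0 0 0;0 0 0 0",
)

```text
time_s: 9.85
tcp_pos: [0.5311, 0.0487, 0.0224]
ee_rot: [[-0.913, -0.408, 0.001], [-0.408, 0.913, 0.0], [-0.001, -0.0, -1.0]]
wrist_force: [-1.6, -0.1, 1.6]
gripper_width: 0.138
gripper_force: 30.0
```

Emit:
step_arm(
  targets="-0.2 0 0 0;-0.1 0 0 0;0 0 0 0;0 0 0 0",
)

```text
time_s: 10.18
tcp_pos: [0.5335, 0.0497, 0.0224]
ee_rot: [[-0.913, -0.408, -0.0], [-0.408, 0.913, -0.0], [0.0, -0.0, -1.0]]
wrist_force: [-2.2, -1.6, 3.1]
gripper_width: 0.141
gripper_force: 30.0
```

Emit:
step_arm(
  targets="-0.2 0 -0.01 0;0 0 0 0;0 0 0 0",
)

```text
time_s: 10.43
tcp_pos: [0.536, 0.0509, 0.0224]
ee_rot: [[-0.913, -0.408, 0.001], [-0.408, 0.913, 0.001], [-0.001, -0.0, -1.0]]
wrist_force: [-0.5, -0.1, 1.3]
gripper_width: 0.139
gripper_force: 30.0
```

Emit:
step_arm(
  targets="-0.2 0 0 0;0 0 0 0;0 0 0 0",
)

```text
time_s: 10.68
tcp_pos: [0.5373, 0.0515, 0.0224]
ee_rot: [[-0.913, -0.408, 0.0], [-0.408, 0.913, 0.0], [-0.0, -0.0, -1.0]]
wrist_force: [-1.0, -1.2, 2.7]
gripper_width: 0.144
gripper_force: 30.0
```

Emit:
step_arm(
  targets="-0.2 0 0 0;0 0 0 0;0 0 0 0",
)

```text
time_s: 10.93
tcp_pos: [0.5394, 0.0524, 0.0224]
ee_rot: [[-0.913, -0.408, 0.001], [-0.408, 0.913, 0.0], [-0.001, -0.0, -1.0]]
wrist_force: [-0.8, -0.7, 1.6]
gripper_width: 0.135
gripper_force: 30.0
```

Emit:
step_arm(
  targets="-0.2 0 0 0;0 0 0 0;0 0 0 0",
)

```text
time_s: 11.18
tcp_pos: [0.5412, 0.0533, 0.0224]
ee_rot: [[-0.913, -0.408, 0.001], [-0.408, 0.913, 0.0], [-0.001, -0.0, -1.0]]
wrist_force: [-1.6, 0.6, 1.5]
gripper_width: 0.139
gripper_force: 30.0
```

Emit:
step_arm(
  targets="-0.2 0 0 0;0 0 0 0;0 0 0 0",
)

```text
time_s: 11.43
tcp_pos: [0.5431, 0.0541, 0.0224]
ee_rot: [[-0.913, -0.408, 0.001], [-0.408, 0.913, 0.0], [-0.001, -0.0, -1.0]]
wrist_force: [-0.6, -1.4, 0.9]
gripper_width: 0.141
gripper_force: 30.0
```

Emit:
step_arm(
  targets="-0.2 0 0 0;0 0 0 0;0 0 0 0",
)

```text
time_s: 11.68
tcp_pos: [0.5449, 0.0549, 0.0224]
ee_rot: [[-0.913, -0.408, 0.001], [-0.408, 0.913, 0.0], [-0.001, -0.0, -1.0]]
wrist_force: [-0.6, -0.0, 1.4]
gripper_width: 0.144
gripper_force: 30.0
```

Emit:
step_arm(
  targets="-0.1 0 0 0;0 0 0 0;0 0 0 0",
)

```text
time_s: 11.93
tcp_pos: [0.5453, 0.0551, 0.0225]
ee_rot: [[-0.913, -0.408, -0.0], [-0.408, 0.913, -0.0], [0.0, 0.0, -1.0]]
wrist_force: [-1.6, -1.4, 3.3]
gripper_width: 0.14
gripper_force: 30.0
```

Emit:
step_arm(
  targets="-0.2 0 0 0;0 0 0 0;-0.2 0 0 0;0 0 0 0;0 0 0 0",
)

```text
time_s: 12.35
tcp_pos: [0.5487, 0.0566, 0.0224]
ee_rot: [[-0.913, -0.408, -0.001], [-0.408, 0.913, -0.0], [0.001, 0.0, -1.0]]
wrist_force: [-3.2, 0.6, 4.7]
gripper_width: 0.136
gripper_force: 30.0
```

Emit:
step_arm(
  targets="-0.2 0 0 0;0 0 0 0;0 0 0 0",
)

```text
time_s: 12.6
tcp_pos: [0.5496, 0.0571, 0.0225]
ee_rot: [[-0.913, -0.408, -0.003], [-0.408, 0.913, -0.001], [0.003, 0.0, -1.0]]
wrist_force: [-4.9, -0.0, 7.3]
gripper_width: 0.135
gripper_force: 30.0
```

Emit:
step_arm(
  targets="-0.1 0 0 0;0 0 0 0;0 0 0 0",
)

```text
time_s: 12.85
tcp_pos: [0.5497, 0.0571, 0.0225]
ee_rot: [[-0.913, -0.408, -0.004], [-0.408, 0.913, -0.002], [0.005, 0.0, -1.0]]
wrist_force: [-5.9, -1.3, 8.6]
gripper_width: 0.143
gripper_force: 30.0
```

Emit:
step_arm(
  targets="-0.1 0 0 0;0 0 0 0;0 0 0 0",
)

```text
time_s: 13.1
tcp_pos: [0.5505, 0.0575, 0.0224]
ee_rot: [[-0.913, -0.408, -0.005], [-0.408, 0.913, -0.002], [0.005, 0.0, -1.0]]
wrist_force: [-5.6, -2.3, 7.7]
gripper_width: 0.141
gripper_force: 30.0
```

Emit:
step_arm(
  targets="0 0 -0.05 0;0 0 0 0;0 0 0 0;0 0 0 0",
)

```text
time_s: 13.43
tcp_pos: [0.5521, 0.0584, 0.0226]
ee_rot: [[-0.913, -0.408, -0.001], [-0.408, 0.913, -0.0], [0.001, 0.0, -1.0]]
wrist_force: [-2.8, 0.5, 2.3]
gripper_width: 0.142
gripper_force: 30.0
```

Run:
```python
from h import *
w=cap("wrist","w5"); s=sense(); print(s["tcp_pos"],s["wrist_force"],s["moment"])
cv2.imwrite("pics/c5.png",cv2.resize(w["im"][150:350,210:430],None,fx=3,fy=3,interpolation=cv2.INTER_CUBIC))
```

```text
[0.55214758 0.05837097 0.02257825] [-4.20642362  0.80016951  2.13794474] [ 0.17624473  1.37332787 -0.04168286]
```

View pics/c5.png

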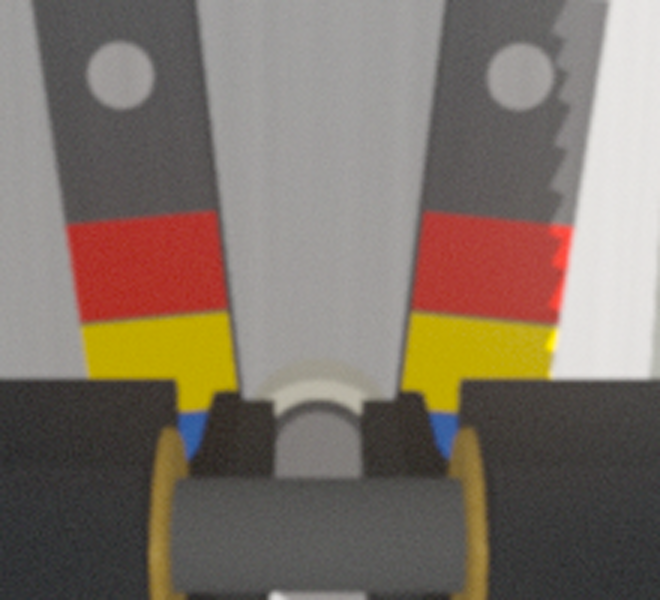

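The wheel centre is beside the blue band. The wheel's robot-side rim is at about (316,278), level with the end of yellow. Seating it to about 5 N.

Emit:
step_arm(
  targets="-0.1 0 0 0;0 0 0 0;0 0 0 0;0 0 0 0",
)

```text
time_s: 13.82
tcp_pos: [0.5523, 0.0584, 0.0226]
ee_rot: [[-0.913, -0.408, -0.003], [-0.408, 0.913, -0.001], [0.003, 0.0, -1.0]]
wrist_force: [-6.3, 0.7, 3.5]
gripper_width: 0.141
gripper_force: 30.0
```

Emit:
step_arm(
  targets="-0.1 0 -0.01 0;0 0 0 0;0 0 0 0;0 0 0 0",
)

```text
time_s: 14.15
tcp_pos: [0.5525, 0.0585, 0.0226]
ee_rot: [[-0.913, -0.408, -0.005], [-0.408, 0.913, -0.001], [0.005, 0.001, -1.0]]
wrist_force: [-6.9, 0.1, 4.2]
gripper_width: 0.141
gripper_force: 30.0
```

Emit:
step_arm(
  targets="0 0.04 -0.02 0;0 0 0 0;0 0 0 0;0 0 0 0",
)

```text
time_s: 14.48
tcp_pos: [0.5525, 0.0586, 0.0226]
ee_rot: [[-0.913, -0.408, -0.004], [-0.408, 0.913, -0.002], [0.005, 0.0, -1.0]]
wrist_force: [-5.5, -0.7, 2.7]
gripper_width: 0.138
gripper_force: 30.0
```

Emit:
step_arm(
  targets="-0.03 0.04 0 0;0 0 0 0;0 0 0 0;0 0 0 0;0 0 0 0;0 0 0 0",
)

```text
time_s: 14.98
tcp_pos: [0.5525, 0.0587, 0.0226]
ee_rot: [[-0.913, -0.408, -0.005], [-0.408, 0.913, -0.002], [0.005, -0.0, -1.0]]
wrist_force: [-5.3, -2.1, 2.6]
gripper_width: 0.139
gripper_force: 30.0
```

Run:
```python
from h import *
f=[]
for i in range(4):
    c=cams.capture("wrist"); s=sense(); f.append(s["wrist_force"])
R=s["ee_rot"]; print(np.mean(f,0)@R, s["tcp_pos"], s["time_s"])
```

```text
[ 6.65392407 -0.38186109 -2.4854182 ] [0.55249637 0.05869612 0.02260493] 15.1833
```

Wedged at 6–6.6 N with almost no side force. The centre is about 67 mm from the mouth, inside blue (62–77), so the dish is blue. Drawing it out.

Emit:
step_arm(
  targets="0.2 0 0 0;0.3 0 0 0;0.5 0 0 0;0.8 0 -0.05 0;1.2 0 0 0;1.5 0 0 0;1.5 0 0 0;1.5 0 0 0;1.2 0 0 0;0.6 0 -0.5 0;0 0 -2 0;0 0 -2 0",
)

```text
time_s: 16.18
tcp_pos: [0.4691, 0.0219, 0.0693]
ee_rot: [[-0.913, -0.408, -0.001], [-0.408, 0.913, -0.0], [0.001, -0.0, -1.0]]
wrist_force: [1.5, 0.2, -1.1]
gripper_width: 0.135
gripper_force: 30.0
```

Run:
```python
from h import *
s=sense();print(s["tcp_pos"],s["wrist_force"],s["gripper_width"])
for f,uvs in (("scene0",[(432,284),(479,288),(475,318),(431,313)]),):
    d=load(f); m=d["im"].astype(int)
    h=cv2.cvtColor(d["im"],cv2.COLOR_BGR2HSV)
    mk=((h[...,0]>100)&(h[...,0]<130)&(h[...,1]>180)).astype(np.uint8); mk[:270]=0;mk[330:]=0;mk[:,:420]=0;mk[:,490:]=0
    x=np.argwhere(mk)[:,::-1].astype(np.float32); box=cv2.approxPolyDP(cv2.convexHull(x.reshape(-1,1,2)),5,True)[:,0]
    print(box,[pt(d,b,.013)[:2].round(3) for b in box],pt(d,box.mean(0),.011))
```

```text
[0.46908589 0.02187838 0.06934523] [ 1.45903732  0.21901495 -1.09931835] 0.13478727714719685
[[477. 288.]
 [473. 319.]
 [432. 312.]
 [437. 281.]] [array([0.597, 0.314]), array([0.696, 0.306]), array([0.692, 0.222]), array([0.592, 0.227])] [0.64356689 0.26735166 0.011     ]
```

Emit:
step_arm(
  targets="0 0 -3 0;-1.6 0.98 -1 0;-3.19 1.96 0 0;-3.19 1.96 0 0;-3.19 1.96 0 0;-3.19 1.96 0 0;-3.19 1.96 0 0;-3.19 1.96 0 0;-3.19 1.96 0 0;-1.6 0.98 0 0;0 0 0 0;0 0 0 0",
)

```text
time_s: 17.18
tcp_pos: [0.6388, 0.2705, 0.1084]
ee_rot: [[-0.912, -0.409, 0.0], [-0.409, 0.912, 0.0], [-0.0, 0.0, -1.0]]
wrist_force: [0.0, 0.4, -0.8]
gripper_width: 0.142
gripper_force: 30.0
```

Emit:
step_arm(
  targets="0 0 0 0;0 0 0 0;0 0 0 0",
)

```text
time_s: 17.43
tcp_pos: [0.6383, 0.2685, 0.1094]
ee_rot: [[-0.913, -0.407, 0.0], [-0.407, 0.913, 0.0], [-0.0, 0.0, -1.0]]
wrist_force: [-0.1, 0.7, 0.6]
gripper_width: 0.137
gripper_force: 30.0
```

Run:
```python
from h import *
d=load("scene0"); print("jar",pt(d,(538,302),0))
w=cap("wrist","w6"); s=sense(); print(s["tcp_pos"],s["gripper_width"])
```

```text
jar [0.60142468 0.44868436 0.        ]
[0.63839889 0.26857581 0.10940357] 0.14203239038221055
```

View pics/w6.png

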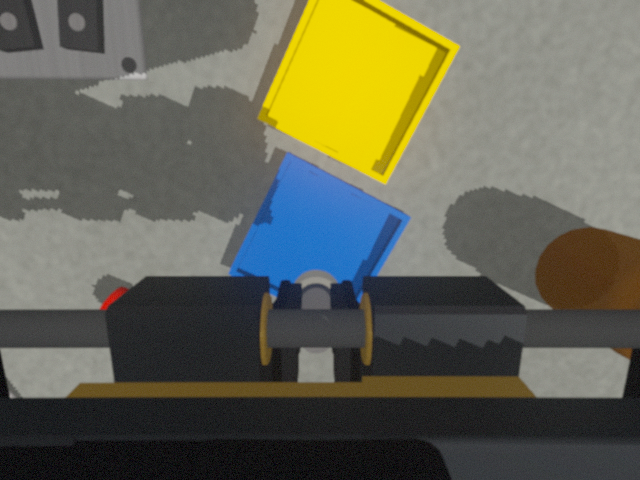

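Run:
```python
from h import *
w=load("w6"); s=sense()
a,b,c=[pt(w,u,.013) for u in [(409,215),(232,275),(287,153)]]
C=(a+b)/2; print(C,np.linalg.norm(a-c),np.linalg.norm(b-c)); print((C-s["tcp_pos"])@s["ee_rot"]*100)
```

```text
[0.63554032 0.27036328 0.013     ] 0.08780465931635009 0.08896005495391131
[0.19244186 0.27892041 9.64029627]
```

Blue dish corners at (287,153), (409,215) and (232,275) give sides of 88–89 mm, so the centre is good. Lowering.

Emit:
step_arm(
  targets="0.2 0.3 1 0;0 0 2.5 0;0 0 2.5 0;0 0 1.5 0;0 0 0.7 0;0 0 0.3 0;0 0 0 0;0 0 0 0;0 0 0 0;0 0 0 0",
)

```text
time_s: 18.32
tcp_pos: [0.6362, 0.2718, 0.0251]
ee_rot: [[-0.913, -0.408, 0.002], [-0.408, 0.913, 0.001], [-0.002, 0.0, -1.0]]
wrist_force: [0.6, 0.1, -1.3]
gripper_width: 0.139
gripper_force: 30.0
```

Emit:
step_arm(
  targets="0 0 0.2 0;0 0 0 0;0 0 0 0;0 0 0 0",
)

```text
time_s: 18.65
tcp_pos: [0.6356, 0.2714, 0.0218]
ee_rot: [[-0.913, -0.408, 0.0], [-0.408, 0.913, 0.0], [-0.0, 0.0, -1.0]]
wrist_force: [0.5, 0.2, -0.9]
gripper_width: 0.142
gripper_force: 30.0
```

Emit:
step_arm(
  targets="0 0 0.1 0;0 0 0 0;0 0 0 0",
)

```text
time_s: 18.9
tcp_pos: [0.6356, 0.2713, 0.0207]
ee_rot: [[-0.913, -0.408, -0.0], [-0.408, 0.913, -0.0], [0.0, -0.0, -1.0]]
wrist_force: [0.5, -1.1, -1.0]
gripper_width: 0.142
gripper_force: 30.0
```

Emit:
step_arm(
  targets="0 0 0.04 0;0 0 0 0;0 0 0 0",
)

```text
time_s: 19.15
tcp_pos: [0.6356, 0.2713, 0.0205]
ee_rot: [[-0.913, -0.408, 0.0], [-0.408, 0.913, -0.0], [-0.0, -0.0, -1.0]]
wrist_force: [-0.3, 0.1, 0.8]
gripper_width: 0.14
gripper_force: 30.0
```

Contact. Releasing, rising, then backing away.

Emit:
step_arm(
  targets="0 0 0 0;0 0 0 0;0 0 0 0;0 0 0 0;0 0 0 0;0 0 0 0",
  claw=4,
)

```text
time_s: 19.65
tcp_pos: [0.6356, 0.2714, 0.0203]
ee_rot: [[-0.913, -0.408, 0.0], [-0.408, 0.913, 0.0], [-0.0, 0.0, -1.0]]
wrist_force: [0.6, -0.4, -0.2]
gripper_width: 0.442
gripper_force: 0.0
```

Emit:
step_arm(
  targets="0 0 -0.5 0;0 0 -1.5 0;0 0 -2.5 0;0 0 -3 0;0 0 -3 0;0 0 -3 0;-2 0 -2 0;-2 0 0 0;-1 0 0 0;0 0 0 0;0 0 0 0;0 0 0 0",
)

```text
time_s: 20.65
tcp_pos: [0.6805, 0.2914, 0.175]
ee_rot: [[-0.913, -0.408, -0.001], [-0.408, 0.913, -0.001], [0.001, -0.0, -1.0]]
wrist_force: [0.3, -0.0, -0.1]
gripper_width: 0.462
gripper_force: 0.0
```

Run:
```python
from h import *
w=cap("wrist","w7"); s=sense(); print(s["tcp_pos"],s["time_s"],s["joint_velocities"].round(1)); cap("scene","scene9")
cv2.imwrite("pics/w7s.png",np.hstack([w["im"][150:450,160:560],cv2.resize(load("scene9")["im"][180:360,200:440],(400,300))]))
```

```text
[0.68053011 0.29137268 0.17518959] 20.7 [ 0.  -0.3  0.   0.1  0.1  0. ]
```

View pics/w7s.png

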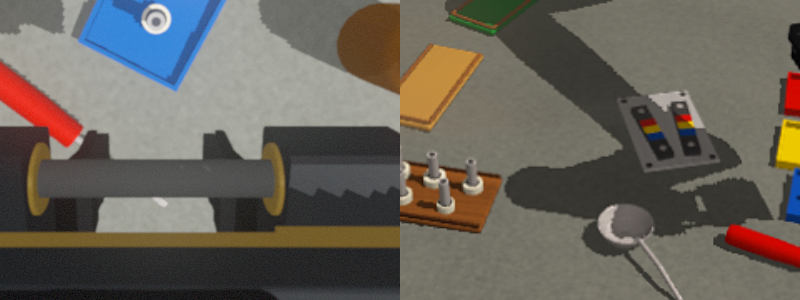

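The roller stands upright in the blue dish at crop pixel (157,18), and the gripper is well clear of it. Handing in.

```bash
python3 -c "
from station import r; print(r.finish_job())"
```

```text
the job is handed in; nothing more can be done
None
```

The spare roller wedged in the blue band, about 67 mm from the mouth, at 6–7 N of push; it now stands upright in the blue dish, the arm is clear, and the job is handed in.

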